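Clip the centring washer onto a curling stone's arbor

TASK

A curling stone stands on the polishing turntable with a rubber-mounted steel arbor sticking up out of its bore. Slip the blue washer over the arbor until it lies flat on the stone, then press the open spring clip sideways into the arbor's narrow brass-coloured neck, just above the washer, until it snaps fully home and sits flat on the washer. Push steadily and only as hard as it needs (never push the arbor over by more than about 15 mm), let go, and leave everything else on the bench where it is.

Things in the scene. Friction and masses are not known exactly. Their poses are not given: they have to be found in the camera images.
- stone: Grey-green curling stone, 280 mm across and 114 mm high, on a dark steel turntable plate 300 mm across and 20 mm thick; fixed to the bench. Origin: on its upright axis at the bench surface; z up. The stone's flat top (170 mm across) is 134 mm above the bench.
- neck (a point): Point on the arbor's axis, 14 mm above the stone's top: level with the washer's upper face when the washer is on, where the clip's underside belongs. It moves with the arbor. The neck (brass colour, 10 mm thick) runs from 12.5 to 22 mm above the stone's top; the arbor is 18 mm thick above and below it.
- board: Plywood parts board 280 x 200 x 8 mm, fixed to the bench on the other side from the stone. Origin: centre of its underside.
- washer: Blue plastic centring washer: ring 60 mm outside, hole 22 mm, 14 mm thick, 60 to 130 g, lying flat on the board. Origin: centre of its underside; z up.
- clip: Open spring clip, 80 g. Origin: underside, centre of its opening, where the arbor's axis lies when home; x points out of the open mouth (the way it is pushed on), z up. Dark steel back 5 mm thick, x = -43 to -5.4 mm; two bright jaws to x = +13, 28 mm wide overall, with noses 5.6 mm apart at x = +5 and flared tips. Pressing it on takes about 10 to 17 N.
- tab (a point): Middle of the clip's red upright grip tab, 27 mm above the clip's underside and 32 mm behind its origin (x = -32 mm). The tab is 22 mm long (along the clip's x), 8 mm thick (y), and rises from 5 to 34 mm above the underside.
- clip_jaw_l (a joint): How far the clip's left (+y) jaw is sprung outward, m: 0 at rest, up to 0.004.
- clip_jaw_r (a joint): The same for the right (-y) jaw.
- nut: Bystander, leave alone: brass ring nut, 28 mm across, 11 mm high, on the board
- hexplug: Bystander, leave alone: stepped steel plug, 26 mm across, 22 mm high, on the board
- paste: Bystander, leave alone: white jar with black cap, 68 mm across, 75 mm high
- wrench: Bystander, leave alone: steel wrench, lying
- honeblock: Bystander, leave alone: dark honing block 80 x 40 x 30 mm
- arbor: Upright steel arbor in the middle of the stone's top: round, 18 mm thick, 42 mm high above the stone, the last 8 mm tapering to 9 mm. Origin: on its axis, level with the stone's top; z up. It stands in soft rubber: stays upright but yields sideways about 1 mm per 1.2 N, any way, and returns when let go.
There are look-alikes about, which are no part of the job. Of the things like the washer, leave any that is red; of the rest the larger one is meant. What is shaped like the clip but purple is not meant.

How it is judged:
On the way, in this order (a step that is already met when the one before it is completed fails the run):
1. the washer lies flat on the stone, over the arbor (horizontal distance between washer and neck below 0.005 m and z of washer in the frame of stone between 0.13 and 0.138 m and angle between washer's own z axis and vertical below 0.1 rad), for 0.2 s.
2. the clip has snapped home on the neck, above the washer (all of step 1 and horizontal distance between clip and neck below 0.0025 m and z of clip in the frame of neck between -0.003 and 0.0045 m and angle between clip's own z axis and vertical below 0.12 rad and value of joint each of clip_jaw_l, clip_jaw_r below 0.001 m), for 0.1 s.
At the end, for the whole second after the job is handed in: Washer flat on the stone (within 4 mm and 0.1 rad), its axis within 5 mm of the arbor's; clip in the neck on top of it: origin within 2.5 mm of the arbor's axis, underside -3 to +4.5 mm from neck, tilt under 0.12 rad, jaws closed within 1 mm; both released, at rest (all of step 2 and linear speed of each of clip, washer below 0.01 m/s); the robot touches nothing.
It fails at once if the arbor pushed sideways by more than 19 mm (about 23 N) (horizontal distance between arbor and stone above 0.019 m).
It fails at once if the clip jammed hard against the arbor or the washer (over 55 N in the contacts) (contact force between clip and arbor above 55 N or contact force between clip and washer above 55 N).
It fails at once if a bystander moved by more than 30 mm (distance of any of nut, hexplug, paste, wrench, honeblock from where it was at the start of the episode above 0.03 m).
It also fails if it takes over 72 s, if anything falls off the work surface, if the arm or the gripper's body presses on something with over 40 N, if the wrist force passes 120 N, or if a joint passes its speed limit or range.

ROBOT

A 7-joint arm with a two-finger parallel gripper is mounted at the origin on the work surface. World frame = base frame: x ahead of the robot, y to its left, z up, the work surface at z = 0. Lengths are in m, angles in rad, forces in N, time in s.
With the tool pointing down it reaches from about 0.35 to 0.9 m from the base axis. Payload 8.1 kg.
Tool frame: the origin (TCP) lies on the centre line of the jaws, within the pads' length; the fingertips stand 25 mm ahead of it and the grasp point (between the pads) lies 6 mm ahead of it (r.nose_length is the distance from the TCP to the fingertips, in m); z points along the fingers, y is the line along which they close (so a half turn about z gives the same grasp; the last joint's range is limited). The gripper opens to 92 mm and grips with 3 to 60 N. Pads are 19 mm wide; open, the fingers measure 130 mm over their backs; the gripper's body (75 mm by 190 mm) begins 47 mm behind the grasp point.
Start: joints at [1.174, 0.434, 0.025, 1.573, -0.012, 1.134, -0.075], TCP at [0.181, -0.598, 0.252] pointing down, gripper open.
Joint ranges: [-2.62, 2.62], [-0.44, 2.09], [-1.27, 1.32], [0.08, 2.57], [-1.32, 4.46], [0.12, 2], [-2.74, 2.74]. Speed limits (rad/s): [2.22, 2.22, 3.01, 3.01, 3.14, 3.14, 3.14].

INTERFACE

Orientations are given as a unit quaternion [w, x, y, z].
In Python, from cell import state, eyes, r gives the robot as it stands.
- The arm moves only by the tool send_rows, never from a script. Its argument "steps" is a list that holds one entry, the list of rows, each a list of 4 numbers: the shift along the tool's x, y, z as a fraction of full scale, then the turn about the tool's z as a fraction of full scale. In form: [[[tx, ty, tz, turn], ...]]. A call has 1 to 10 rows; each row shifts and turns the commanded pose from where the row before left it, along the tool's axes as they then stand; what a row does not reach is not made up. Full scale, the value 1, is 25 cm for a shift and 120 degrees for a turn. A row lasts 1/10 s, in which the tool goes at most 50 mm and 8.59 degrees, less where a joint would pass 70% of its speed; a pose out of reach is approached as far as the arm can. A call with a number of a shift or a turn outside -1 to 1 is refused whole. A call with a gripper value outside its range is refused whole. "gripper" is the gripper's target within -1 to 1 (fully open at 1, half-way at 0, shut at -1), set as the call begins (left out, the last holds). The fingers move at their own pace and stop on an object; the grip force is fixed at half the most. Time passes only in rows, so rows that do not move let the fingers close. It gives the time, the measured TCP pose, the force, the opening and the grip force at its end, in the units of the state.
- state(): the state, without advancing time (a new reading comes with each control period).
- eyes.grab_frame(name): name is "side" or "top" or "wrist"; returns a dict with "pixels" (480x640x3 uint8, red, green, blue), "fov_y" (degrees; the focal length in pixels is half the picture's height over the tangent of half this angle, whatever the lens; pixels are square), "cx", "cy" (the principal point, pixels), "R" (3x3) and "t" (3): a world point X has camera coordinates R X + t. Camera axes: x right, y down, z forward; pixel columns grow to the right and rows downward; lengths in m; the calibration is good to about 2 mm. A picture is of the moment at which its call begins. There is no depth.
- r.sign_off(): hands the job in; it is judged then, once.
The state is a dict: "t": time; "qpos": joint angles; "dq": joint speeds; "joint_efforts": joint torques, N m; "position": TCP position; "eef_rot": TCP orientation; "wrist_force": force on the tool from outside, world axes, zero at the start; "wrist_torque": the same for the moment, N m; "gripper_width": finger opening in m; "finger_force": force on a finger pad.
Only numpy, scipy, OpenCV 4.12 (cv2) and the standard library are available. Lean on these libraries where they do the work, as an engineer would, in place of code of your own. Each camera call takes 0.05 s, during which the arm holds its last target. There are 200 camera calls.

## Working session

There is one attempt and no reset: what is moved stays moved. The work goes in short steps, Python scripts to look and compute and a tool call to move; the robot and the scene stay as the last step left them, time stands still between calls to the robot, and variables do not carry over. Pictures are saved under pics/ and viewed, at most 10 in all, crops included, and the job is handed in when it is done.

Besides the shell and the picture viewer there is one more tool, called after "Emit:" as name(argument=value, ...) on one line, values as JSON. send_rows: Moves the arm, as the interface text tells. Its arguments: {"type":"object","properties":{"steps":{"type":"array"},"gripper":{"type":"number"}},"required":["steps"]}

```bash
mkdir -p pics; ls
python3 - <<'E'
from cell import state, eyes, r
import cv2,numpy as np,pickle
s=state();print({k:np.round(v,3) for k,v in s.items()})
for n in("top","side"):
    f=eyes.grab_frame(n);pickle.dump(f,open(f"pics/{n}.pkl","wb"))
    print(n,f["fov_y"],f["cx"],f["cy"],np.round(f["R"],3).tolist(),np.round(f["t"],3))
    cv2.imwrite(f"pics/{n}0.png",f["pixels"][:,:,::-1])
E
```

```text
pics
{'t': np.float64(0.0), 'qpos': array([ 1.174,  0.435,  0.025,  1.574, -0.012,  1.134, -0.075]), 'dq': array([ 0.002, -0.001, -0.001, -0.001,  0.002,  0.002,  0.001]), 'joint_efforts': array([ 0.0000e+00, -6.6786e+01,  9.8500e-01, -3.1446e+01, -6.1000e-02,
        4.3000e-02,  0.0000e+00]), 'position': array([ 0.181, -0.598,  0.251]), 'eef_rot': array([-0.001,  0.989,  0.146, -0.   ]), 'wrist_force': array([ 0.112, -0.151,  0.062]), 'wrist_torque': array([ 0.017, -0.012,  0.024]), 'finger_force': np.float64(0.0), 'gripper_width': np.float64(0.092)}
top 53.40411734715743 318.4890305665584 227.33833715803547 [[-0.021, -1.0, -0.013], [-0.984, 0.023, -0.177], [0.177, 0.009, -0.984]] [0.031 0.504 1.332]
side 57.066181148896526 313.10656282448696 239.9324039646487 [[0.998, -0.067, -0.021], [-0.054, -0.553, -0.832], [0.044, 0.831, -0.555]] [-0.496  0.14   1.015]
```

View pics/top0.png

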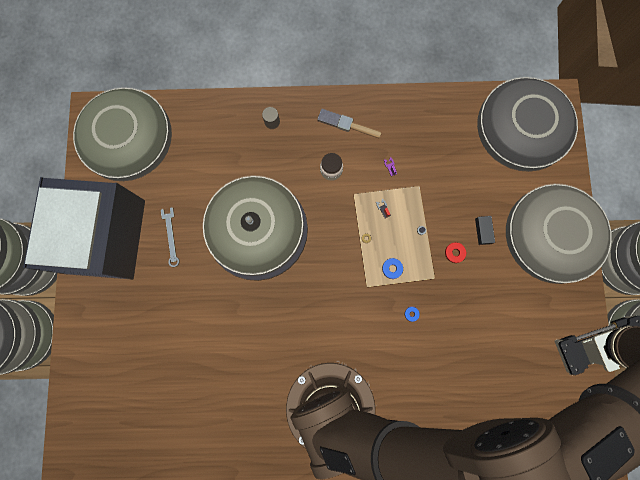

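View pics/side0.png

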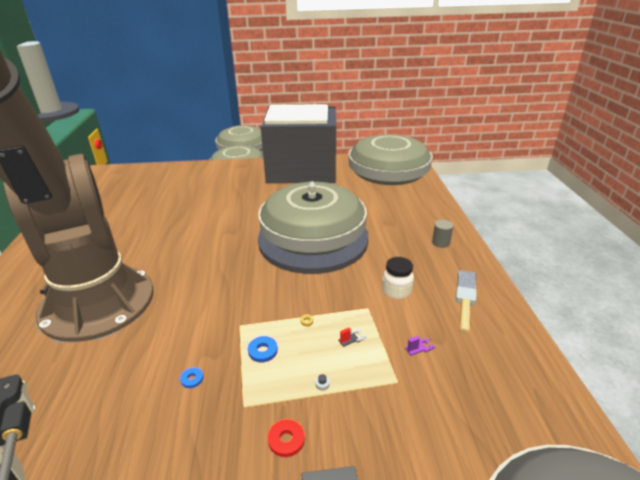

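Washer candidates in the top view: large blue at (393,268) on the board, small blue at (412,314), red at (456,253). The large blue is meant. Clip candidates: steel with red tab at (383,209), purple at (390,166). The red-tabbed one is meant. The arbor is near (250,221). Next I measure these and check the choice in a crop.

```bash
cat > h.py <<'E'
import numpy as np, cv2
def foc(f): return f["pixels"].shape[0]/2/np.tan(np.radians(f["fov_y"])/2)
def ray(f,u,v):
    d=f["R"].T@np.array([(u-f["cx"])/foc(f),(v-f["cy"])/foc(f),1]); return -f["R"].T@f["t"], d
def onz(f,u,v,z):
    c,d=ray(f,u,v); return c+d*(z-c[2])/d[2]
def proj(f,X):
    p=f["R"]@np.asarray(X,float)+f["t"]; return p[:2]/p[2]*foc(f)+[f["cx"],f["cy"]]
def tri(a,pa,b,pb):
    (c1,d1),(c2,d2)=ray(a,*pa),ray(b,*pb)
    s=np.linalg.lstsq(np.c_[d1,-d2],c2-c1,rcond=None)[0]
    p,q=c1+s[0]*d1,c2+s[1]*d2; return (p+q)/2,np.linalg.norm(p-q)
def blobs(f,lo,hi,amin=8):
    m=cv2.inRange(cv2.cvtColor(f["pixels"],cv2.COLOR_RGB2HSV),lo,hi)
    n,l,st,c=cv2.connectedComponentsWithStats(m)
    return [(np.round(c[i],1).tolist(),int(st[i,4])) for i in range(1,n) if st[i,4]>=amin],l
BLUE=((105,150,60),(125,255,255)); RED=((0,190,90),(6,255,255))
E
python3 - <<'E'
import pickle;from h import *
T=pickle.load(open("pics/top.pkl","rb"));S=pickle.load(open("pics/side.pkl","rb"))
for n,f in(("T",T),("S",S)):
    print(n,"blue",blobs(f,*BLUE)[0],"red",blobs(f,*RED)[0])
p=T["pixels"][:,:,::-1]
a=cv2.resize(p[180:290,345:445],None,fx=4,fy=4,interpolation=cv2.INTER_CUBIC)
b=cv2.resize(p[195:250,220:285],None,fx=5.5,fy=5.5,interpolation=cv2.INTER_CUBIC)
im=np.zeros((440,400+358,3),np.uint8);im[:440,:400]=a;im[:b.shape[0],400:400+b.shape[1]]=b[:,:358]
cv2.imwrite("pics/crop.png",im)
E
```

```text
T blue [([392.4, 268.0], 265), ([411.6, 313.7], 135)] red [([463.7, 248.6], 10)]
S blue [([140.2, 70.7], 24061), ([262.3, 348.6], 478), ([191.3, 377.2], 278)] red [([97.9, 143.6], 39), ([344.9, 335.0], 88), ([285.8, 437.8], 940)]
```

View pics/crop.png

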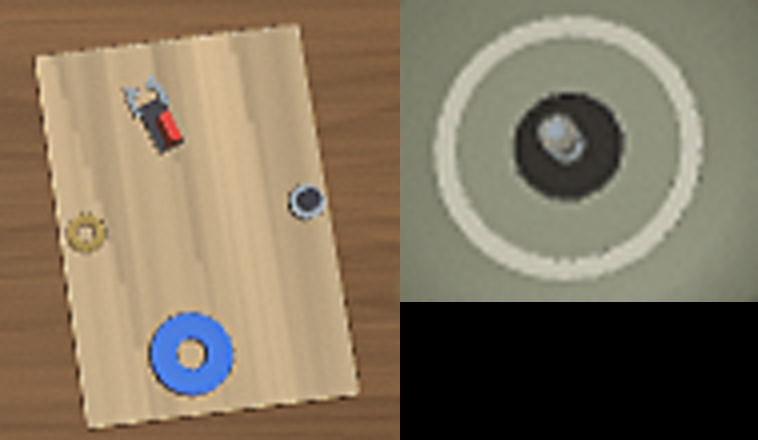

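The crop shows the solid large blue washer at about (392.7,268.2). The clip's mouth is near (381,201) and its red tab near (387,212). The arbor sits in a dark bore disc centred near (250.4,221.6). Both choices are confirmed.

Run:
```python
import pickle;from h import *
T=pickle.load(open("pics/top.pkl","rb"));S=pickle.load(open("pics/side.pkl","rb"))
P=lambda n,v:print(n,np.round(v,4))
def mid(f,x0,y0,x1,y1,lo,hi,hull=True):
    m=cv2.inRange(cv2.cvtColor(f["pixels"],cv2.COLOR_RGB2HSV),lo,hi)[y0:y1,x0:x1]
    q=cv2.convexHull(cv2.findNonZero(m)); M=cv2.moments(q); return np.array([M["m10"]/M["m00"]+x0,M["m01"]/M["m00"]+y0]),q.reshape(-1,2)+[x0,y0]
wt,_=mid(T,370,250,412,290,*BLUE);ws,_=mid(S,240,330,285,370,*BLUE)
P("washer top@.0185",onz(T,*wt,.0185));P("side",onz(S,*ws,.017));P("tri",tri(T,wt,S,ws)[0])
# dark disc
bt,q=mid(T,232,205,270,240,(0,0,0),(180,255,75));P("disc px",bt);print("size",np.ptp(q,axis=0));P("disc@.134",onz(T,*bt,.134))
P("ring approx",onz(T,250.6,221.7,.134))
bs,q=mid(S,295,180,330,210,(0,0,0),(180,255,75));print(bs,np.ptp(q,axis=0));P("disc side",onz(S,*bs,.134))
# red tab
R2=((0,150,80),(8,255,255))
for n,f,b in(("T",T,(370,195,400,225)),("S",S,(330,320,360,350))):
    m,q=mid(f,*b,*R2);print(n,m,len(q));P("tab@.035",onz(f,*m,.035))
P("tip L/R etc",[onz(T,345+126/4,180+92/4,.012),onz(T,345+153/4,180+80/4,.012),onz(T,345+147/4,180+106/4,.013),onz(T,345+163/4,180+153/4,.013),onz(T,345+183/4,180+143/4,.013)])
for X in(.3,.4,.5):print(X,[np.round(onz(T,u,v,0),3).tolist() for u,v in [(355,192)]][:1])
P("board corners",[onz(T,345+u/4,180+v/4,.008)[:2] for u,v in((36,56),(299,26),(358,392),(90,428))])
```

```text
washer top@.0185 [ 0.3847 -0.1911  0.0185]
side [ 0.3856 -0.1939  0.017 ]
tri [ 0.3852 -0.1917  0.0146]
disc px [250.0685 221.0916]
size [18 18]
disc@.134 [0.5098 0.204  0.134 ]
ring approx [0.5081 0.2026 0.134 ]
[311.73870056 188.43149718] [34 20]
disc side [0.5134 0.2474 0.134 ]
T [386.55102041 211.84353741] 8
tab@.035 [ 0.5475 -0.1796  0.035 ]
S [344.56891026 334.92307692] 9
tab@.035 [ 0.5473 -0.1893  0.035 ]
tip L/R etc [[ 0.5799 -0.1541  0.012 ]
 [ 0.5886 -0.1746  0.012 ]
 [ 0.5687 -0.1691  0.013 ]
 [ 0.5328 -0.1793  0.013 ]
 [ 0.54   -0.1945  0.013 ]]
0.3 [[0.618, -0.092, 0.0]]
0.4 [[0.618, -0.092, 0.0]]
0.5 [[0.618, -0.092, 0.0]]
board corners [[ 0.6101 -0.0883]
 [ 0.6286 -0.2863]
 [ 0.354  -0.3131]
 [ 0.3322 -0.118 ]]
```

Emit:
send_rows(steps=[[[0.125,-0.132,0,0],[0.125,-0.132,0,0],[0.125,-0.132,0,0],[0.125,-0.132,0,0],[0.125,-0.132,0,0],[0.125,-0.132,0,0],[0.125,-0.132,0,0],[0.125,-0.132,0,0],[0.125,-0.132,0,0],[0.125,-0.132,0,0]]])

```text
t: 1.1
position: [0.3848, -0.1901, 0.2517]
eef_rot: [0.0, 0.989, 0.146, -0.0]
wrist_force: [1.4, 0.4, 0.2]
gripper_width: 0.0918
finger_force: 0.0
```

```bash
cat >> h.py <<'E'
def st():
    from cell import state
    from scipy.spatial.transform import Rotation as Ro
    s=state(); w,x,y,z=s["eef_rot"]; s["Rm"]=Ro.from_quat([x,y,z,w]).as_matrix()
    print("t%.2f"%s["t"],"pos",np.round(s["position"],4),"yaw %.2f"%np.degrees(np.arctan2(s["Rm"][1,0],s["Rm"][0,0])),"tilt",np.round(s["Rm"][:2,2],4),"F",np.round(s["wrist_force"],1),"w %.4f f %.1f"%(s["gripper_width"],s["finger_force"])); return s
def go(s,X):
    d=s["Rm"].T@(np.asarray(X)-s["position"]); print("to",np.round(X,4),"total tool frac",np.round(d/.25,4),"rows>=%.1f"%(np.linalg.norm(d)/.05));
E
python3 - <<'E'
from h import *; from cell import eyes
import pickle
s=st();f=eyes.grab_frame("wrist");pickle.dump(f,open("pics/w1.pkl","wb"));cv2.imwrite("pics/w1.png",f["pixels"][:,:,::-1])
c=-f["R"].T@f["t"];print("cam in tool",s["Rm"].T@(c-s["position"]),"fwd",f["R"][2],f["fov_y"])
print(blobs(f,*BLUE,50)[0],blobs(f,*RED,20)[0])
E
```

```text
t1.10 pos [ 0.3848 -0.1901  0.2517] yaw 16.81 tilt [-0.     -0.0002] F [1.4 0.4 0.2] w 0.0918 f 0.0
cam in tool [ 0.07623028 -0.00145644 -0.13274476] fwd [-0.2691167  -0.08268642 -0.95955154] 64.03736483872596
[([317.3, 202.3], 2311), ([327.3, 318.0], 495)] [([363.2, 13.3], 305), ([509.6, 213.6], 2621)]
```

View pics/w1.png

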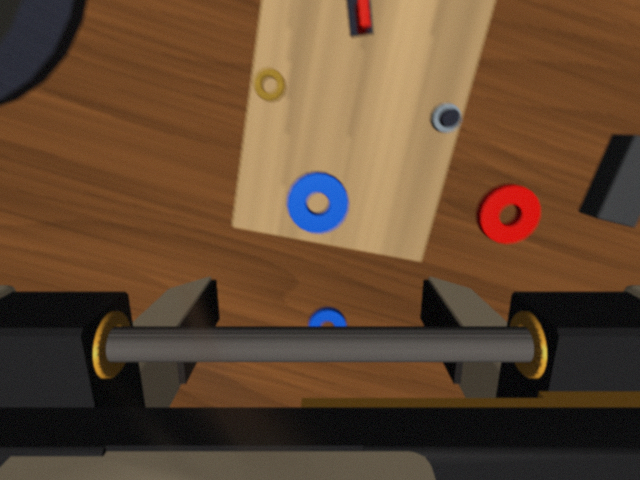

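The wrist view shows the washer at (317,202), the clip's tab at the top edge (362,13), and the nut (270,84) and plug (447,117) well clear.

Run:
```python
from h import *; import pickle
f=pickle.load(open("pics/w1.pkl","rb"))
l=blobs(f,*BLUE,50)[1]; m=(l==l[202,295]).astype(np.uint8)
c=max(cv2.findContours(m,0,2)[0],key=len); e=cv2.fitEllipse(c);print(e)
w=onz(f,*e[0],.019);print(w)
f=st and f
s=st(); go(s,[w[0],w[1],.037])
```

```text
((317.3643798828125, 202.32237243652344), (57.6265754699707, 58.87495803833008), 40.69844055175781)
[ 0.38647899 -0.18647053  0.019     ]
t1.15 pos [ 0.3882 -0.1831  0.252 ] yaw 17.26 tilt [0.002  0.0028] F [2.5 6.2 1. ] w 0.0922 f 0.0
to [ 0.3865 -0.1865  0.037 ] total tool frac [-0.0131  0.0125  0.8598] rows>=4.3
```

Emit:
send_rows(steps=[[[-0.012,0.015,0.13,0],[0,0,0.13,0],[0,0,0.13,0],[0,0,0,0],[0,0,0,0]]])

```text
t: 1.65
position: [0.3825, -0.1963, 0.1545]
eef_rot: [-0.0, 0.989, 0.146, -0.001]
wrist_force: [0.2, 0.0, 0.8]
gripper_width: 0.0917
finger_force: 0.0
```

```bash
cat >> h.py <<'E'
def washer(f,z=.0195):
    m=cv2.inRange(cv2.cvtColor(f["pixels"],cv2.COLOR_RGB2HSV),*BLUE)
    c=max(cv2.findContours(m,0,2)[0],key=cv2.contourArea); e=cv2.fitEllipse(cv2.convexHull(c)); w=onz(f,*e[0],z); print("ell",np.round(e[0]+e[1],1),"w",np.round(w,4)); return w
E
python3 - <<'E'
from h import *; from cell import eyes
s=st();f=eyes.grab_frame("wrist");s=st();cv2.imwrite("pics/w2.png",f["pixels"][:,:,::-1])
w=washer(f); go(s,[w[0],w[1],.037])
E
```

```text
t1.65 pos [ 0.3825 -0.1963  0.1545] yaw 16.83 tilt [-0.0014  0.0007] F [0.2 0.  0.8] w 0.0917 f 0.0
t1.70 pos [ 0.3833 -0.1966  0.1553] yaw 16.82 tilt [ 0.0007 -0.0003] F [0.3 0.5 1.6] w 0.0918 f 0.0
ell [311.6 224.9  79.6  80.9] w [ 0.3859 -0.1881  0.0195]
to [ 0.3859 -0.1881  0.037 ] total tool frac [ 0.0198 -0.03    0.473 ] rows>=2.4
```

Emit:
send_rows(steps=[[[0.02,-0.03,0.12,0],[0,0,0.12,0],[0,0,0.12,0],[0,0,0.08,0],[0,0,0.036,0],[0,0,0,0]]])

```text
t: 2.3
position: [0.3859, -0.188, 0.0355]
eef_rot: [0.0, 0.989, 0.146, 0.0]
wrist_force: [0.9, 0.3, 0.0]
gripper_width: 0.0919
finger_force: 0.0
```

Run:
```python
from h import *; from cell import eyes
s=st();f=eyes.grab_frame("wrist");cv2.imwrite("pics/w3.png",f["pixels"][:,:,::-1])
w=washer(f); go(s,[w[0],w[1],.0365])
```

```text
t2.30 pos [ 0.3859 -0.188   0.0355] yaw 16.82 tilt [ 0.0001 -0.0003] F [0.9 0.3 0. ] w 0.0919 f 0.0
ell [322.3 308.2 127.8 137.2] w [ 0.3861 -0.1879  0.0195]
to [ 0.3861 -0.1879  0.0365] total tool frac [ 0.0011 -0.0001 -0.0039] rows>=0.0
```

View pics/w3.png

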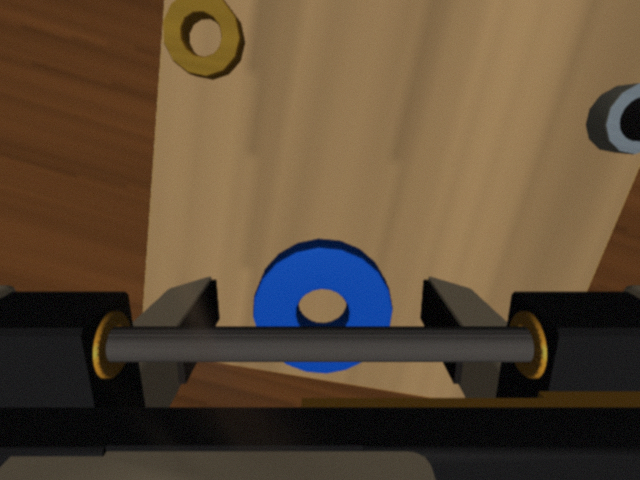

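The washer at (322,305) sits centred between the fingers. Closing and lifting.

Emit:
send_rows(steps=[[[0,0,0,0],[0,0,0,0],[0,0,0,0],[0,0,0,0],[0,0,0,0],[0,0,0,0],[0,0,0,0],[0,0,-0.02,0]]], gripper=-1)

```text
t: 3.15
position: [0.385, -0.1876, 0.0401]
eef_rot: [-0.0, 0.989, 0.146, -0.0]
wrist_force: [-0.1, -0.5, -1.3]
gripper_width: 0.06
finger_force: 30.0
```

Emit:
send_rows(steps=[[[0,0,-0.1,0],[0,0,-0.18,0],[0,0,-0.18,0],[0,0,-0.18,0],[0,0,-0.16,0],[0,0,0,0]]])

```text
t: 3.75
position: [0.3877, -0.1884, 0.2453]
eef_rot: [0.002, 0.989, 0.146, 0.004]
wrist_force: [0.9, -0.8, -1.0]
gripper_width: 0.0593
finger_force: 30.0
```

Run:
```python
from h import *; from cell import eyes
s=st();f=eyes.grab_frame("wrist");cv2.imwrite("pics/w4.png",f["pixels"][:,:,::-1])
w=washer(f,s["position"][2]-.017); s=st()
print("washer in tool",s["Rm"].T@(w-s["position"]))
go(s,[.509,.203,.25])
```

```text
t3.75 pos [ 0.3877 -0.1884  0.2453] yaw 16.83 tilt [ 0.008  -0.0035] F [ 0.9 -0.8 -1. ] w 0.0593 f 30.0
ell [319.3 307.9 136.3 138.8] w [ 0.3874 -0.1872  0.2283]
t3.80 pos [ 0.3865 -0.1881  0.2426] yaw 16.82 tilt [ 0.0047 -0.0023] F [ 0.   1.  -2.7] w 0.0593 f 30.0
washer in tool [ 0.00110771 -0.00064788  0.01435116]
to [0.509 0.203 0.25 ] total tool frac [ 0.922  -1.3556 -0.0308] rows>=8.2
```

Emit:
send_rows(steps=[[[0.071,-0.151,-0.003,0],[0.071,-0.151,-0.003,0],[0.071,-0.151,-0.003,0],[0.071,-0.151,-0.003,0],[0.071,-0.151,-0.003,0],[0.071,-0.151,-0.003,0],[0.071,-0.151,-0.003,0],[0.071,-0.151,-0.003,0],[0.071,-0.151,-0.003,0],[0,0,0,0]]])

```text
t: 4.8
position: [0.4388, 0.1896, 0.2458]
eef_rot: [-0.002, 0.989, 0.15, -0.001]
wrist_force: [-0.5, -0.3, -1.4]
gripper_width: 0.0594
finger_force: 30.0
```

Emit:
send_rows(steps=[[[0,0,0,0],[0,0,0,0]]])

```text
t: 5.0
position: [0.4393, 0.1824, 0.2458]
eef_rot: [0.001, 0.989, 0.146, -0.001]
wrist_force: [-0.6, -0.1, -0.9]
gripper_width: 0.0594
finger_force: 30.0
```

Run:
```python
from h import *; from cell import eyes
import pickle
s=st();f=eyes.grab_frame("wrist");t=eyes.grab_frame("top");cv2.imwrite("pics/w5.png",f["pixels"][:,:,::-1]);pickle.dump(f,open("pics/w5.pkl","wb"))
print("pred arbor base/tip px",proj(f,[.509,.203,.134]),proj(f,[.509,.203,.176]))
st()
```

```text
t5.00 pos [0.4393 0.1824 0.2458] yaw 16.79 tilt [-0.0023 -0.0015] F [-0.6 -0.1 -0.9] w 0.0594 f 30.0
pred arbor base/tip px [321.93548634 128.58752665] [322.58264586 129.94460597]
t5.10 pos [0.4397 0.1822 0.2464] yaw 16.72 tilt [-0.001  -0.0011] F [ 0.3 -0.7 -1.5] w 0.0595 f 30.0
```

View pics/w5.png

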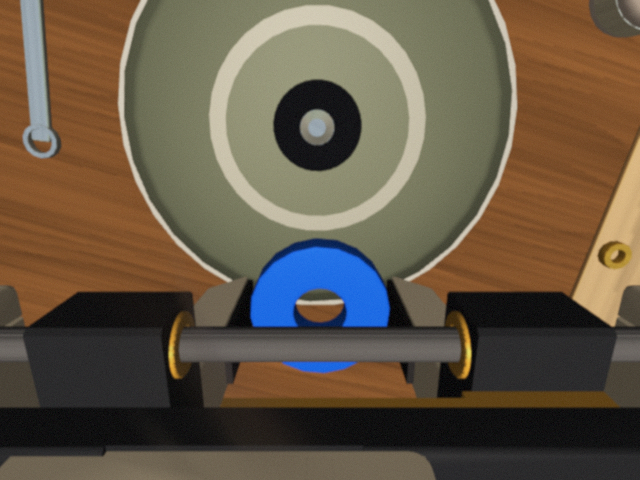

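The arbor's tip is at (317,127), the bore disc is centred at (317,125), and the held washer is near (320,305).

Run:
```python
from h import *; import pickle
f=pickle.load(open("pics/w5.pkl","rb"))
g=cv2.cvtColor(f["pixels"],cv2.COLOR_RGB2GRAY)[60:190,250:390]
m=cv2.inRange(g,0,45); c=max(cv2.findContours(m,0,2)[0],key=cv2.contourArea);e=cv2.fitEllipse(c);b=np.array(e[0])+[250,60];print(b,e[1])
A=onz(f,*b,.134);print("disc",A)
m2=np.zeros_like(m);cv2.drawContours(m2,[c],-1,255,-1);m2[m>0]=0
c2=max(cv2.findContours(m2,0,2)[0],key=cv2.contourArea);e2=cv2.fitEllipse(c2);q=np.array(e2[0])+[250,60];print("arbor",q,e2[1],onz(f,*q,.166))
w=washer(f,.2458-.017-.0)
print(w-[.4393,.1824,.2458])
```

```text
[317.01329803 124.88249969] (85.53850555419922, 88.97337341308594)
disc [0.51021545 0.20651766 0.134     ]
arbor [316.67922211 126.71071625] (35.24382019042969, 36.68439865112305) [0.50952123 0.20634521 0.166     ]
ell [319.6 307.6 136.9 139.3] w [0.439  0.1835 0.2288]
[-0.00032924  0.0010852  -0.017     ]
```

Emit:
send_rows(steps=[[[0.1,-0.002,0,0],[0.1,-0.002,0,0],[0.095,-0.002,0,0],[0,0,0.072,0],[0,0,0.072,0],[0,0,0,0],[0,0,0,0]]])

```text
t: 5.8
position: [0.5101, 0.2056, 0.2111]
eef_rot: [0.0, 0.989, 0.146, -0.0]
wrist_force: [0.4, 0.1, -0.8]
gripper_width: 0.0594
finger_force: 30.0
```

Run:
```python
from h import *; from cell import eyes
import pickle
s=st();f=eyes.grab_frame("wrist");g=eyes.grab_frame("side");pickle.dump(f,open("pics/w6.pkl","wb"))
a=f["pixels"][200:400,220:420,::-1];u,v=proj(g,[.51,.205,.18]).astype(int);b=g["pixels"][v-50:v+50,u-50:u+50,::-1]
cv2.imwrite("pics/w6.png",np.hstack([cv2.resize(a,(400,400)),cv2.resize(b,(400,400))]))
washer(f,s["position"][2]-.0165)
go(s,[.5099,.2049,.1615])
```

```text
t5.80 pos [0.5101 0.2056 0.2111] yaw 16.76 tilt [-0.0005 -0.0005] F [ 0.4  0.1 -0.8] w 0.0594 f 30.0
ell [319.6 308.4 138.3 140.4] w [0.5097 0.2067 0.1946]
to [0.5099 0.2049 0.1615] total tool frac [-0.0014  0.0026  0.1985] rows>=1.0
```

View pics/w6.png

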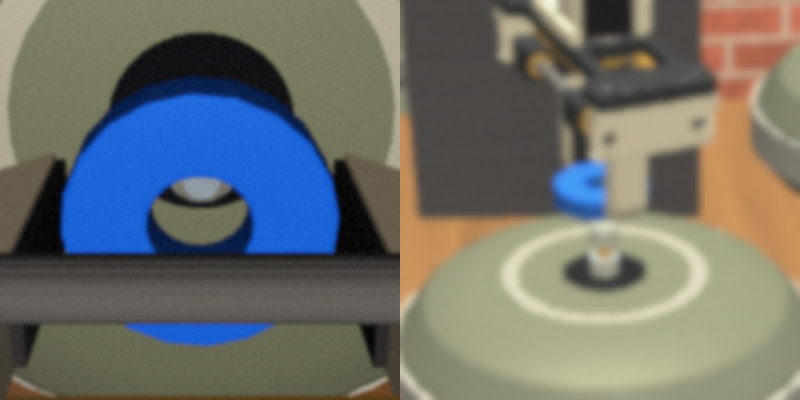

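Left crop: the arbor's tip shows through the hole at (200,190), centred sideways. Right crop: the washer is just above the arbor.

Run:
```python
from h import *; import pickle
f=pickle.load(open("pics/w6.pkl","rb"))
print("tip",onz(f,320,294.7,.176))
b=f["pixels"][280:310,320].astype(int);print(b.tolist())
```

```text
tip [0.50748685 0.20583488 0.176     ]
[[33, 104, 219], [28, 97, 216], [26, 98, 215], [25, 98, 215], [30, 98, 216], [29, 99, 217], [23, 93, 210], [41, 100, 200], [82, 119, 186], [122, 141, 169], [139, 151, 160], [143, 155, 164], [144, 155, 163], [145, 156, 164], [147, 159, 166], [140, 155, 162], [141, 155, 161], [142, 155, 161], [139, 148, 157], [124, 131, 133], [92, 94, 95], [55, 55, 56], [24, 24, 26], [49, 51, 40], [93, 96, 74], [109, 109, 88], [116, 114, 92], [114, 115, 86], [115, 116, 91], [107, 112, 86]]
```

Emit:
send_rows(steps=[[[0,0,0.03,0],[0,0,0.03,0],[0,0,0.03,0],[0,0,0.03,0],[0,0,0,0]]])

```text
t: 6.4
position: [0.5094, 0.2061, 0.1796]
eef_rot: [0.0, 0.989, 0.146, -0.001]
wrist_force: [-0.1, 0.9, -1.2]
gripper_width: 0.0591
finger_force: 30.0
```

Emit:
send_rows(steps=[[[0,0,0.03,0],[0,0,0.02,0],[0,0,0.014,0],[0,0,0.01,0],[0,0,0,0]]])

```text
t: 6.9
position: [0.5099, 0.2064, 0.1621]
eef_rot: [0.0, 0.989, 0.146, -0.0]
wrist_force: [0.1, 0.8, -1.4]
gripper_width: 0.0594
finger_force: 30.0
```

Emit:
send_rows(steps=[[[0,0,0,0],[0,0,0,0],[0,0,0,0],[0,0,0,0],[0,0,0,0]]], gripper=1)

```text
t: 7.4
position: [0.5102, 0.2065, 0.1626]
eef_rot: [-0.0, 0.989, 0.146, 0.0]
wrist_force: [0.6, -0.4, -0.3]
gripper_width: 0.0908
finger_force: 0.0
```

Emit:
send_rows(steps=[[[0,0,-0.1,0],[0,0,-0.15,0],[0,0,-0.15,0],[-0.1,0,0,0],[-0.1,0,0,0],[-0.1,0,0,0],[0,0,0,0],[0,0,0,0]]])

```text
t: 8.2
position: [0.4385, 0.1847, 0.2629]
eef_rot: [0.0, 0.989, 0.146, 0.001]
wrist_force: [-0.6, 0.6, 0.2]
gripper_width: 0.0917
finger_force: 0.0
```

Run:
```python
from h import *; from cell import eyes
import pickle
s=st();f=eyes.grab_frame("wrist");g=eyes.grab_frame("side");pickle.dump((f,s),open("pics/w7.pkl","wb"))
a=f["pixels"][40:240,220:420,::-1];u,v=proj(g,[.51,.206,.16]).astype(int);b=g["pixels"][v-50:v+50,u-50:u+50,::-1]
cv2.imwrite("pics/w7.png",np.hstack([cv2.resize(a,(400,400)),cv2.resize(b,(400,400))]))
washer(f,.1455)
go(s,[.5475-.04,-.182-.02,.25])
```

```text
t8.20 pos [0.4385 0.1847 0.2629] yaw 16.82 tilt [ 0.0012 -0.0001] F [-0.6  0.6  0.2] w 0.0917 f 0.0
ell [319.1 125.7  93.9  97.8] w [0.5097 0.2077 0.1455]
to [ 0.5075 -0.202   0.25  ] total tool frac [-0.1837  1.5605  0.0521] rows>=7.9
```

View pics/w7.png

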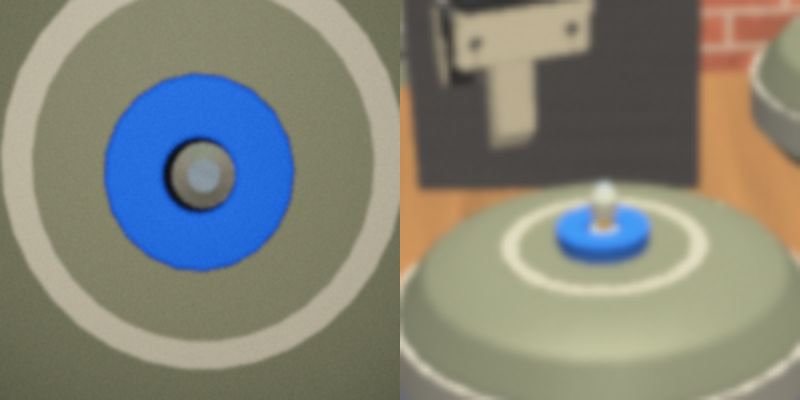

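The washer lies flat on the stone with the arbor through its hole, tip at crop (203,175). Next, the clip.

Emit:
send_rows(steps=[[[-0.032,0.17,0,0],[-0.032,0.17,0,0],[-0.032,0.17,0,0],[-0.032,0.17,0,0],[-0.032,0.17,0,0],[-0.032,0.17,0,0],[-0.032,0.17,0.05,0],[-0.032,0.17,0.05,0],[-0.032,0.17,0.05,0],[0,0,0,0]]])

```text
t: 9.3
position: [0.4794, -0.2092, 0.2227]
eef_rot: [0.001, 0.99, 0.142, -0.002]
wrist_force: [-0.6, 0.4, -0.2]
gripper_width: 0.0916
finger_force: 0.0
```

Emit:
send_rows(steps=[[[0,0,0,0],[0,0,0,0]]])

```text
t: 9.5
position: [0.4808, -0.2011, 0.2249]
eef_rot: [-0.0, 0.989, 0.147, 0.0]
wrist_force: [0.1, 0.7, 0.0]
gripper_width: 0.0919
finger_force: 0.0
```

Run:
```python
from h import *; from cell import eyes
import pickle
f7,s7=pickle.load(open("pics/w7.pkl","rb")); print("arbor",onz(f7,321.7,127.5,.176))
s=st();f=eyes.grab_frame("wrist");pickle.dump((f,s),open("pics/w8.pkl","wb"))
u,v=np.clip(proj(f,[.556,-.178,.015]).astype(int),75,400);print(u,v)
a=f["pixels"][v-75:v+75,u-100:u+100,::-1];cv2.imwrite("pics/w8.png",cv2.resize(a,None,fx=4,fy=4,interpolation=cv2.INTER_CUBIC))
```

```text
arbor [0.50938132 0.20610775 0.176     ]
t9.50 pos [ 0.4808 -0.2011  0.2249] yaw 16.90 tilt [0.0002 0.0007] F [0.1 0.7 0. ] w 0.0919 f 0.0
320 120
```

View pics/w8.png

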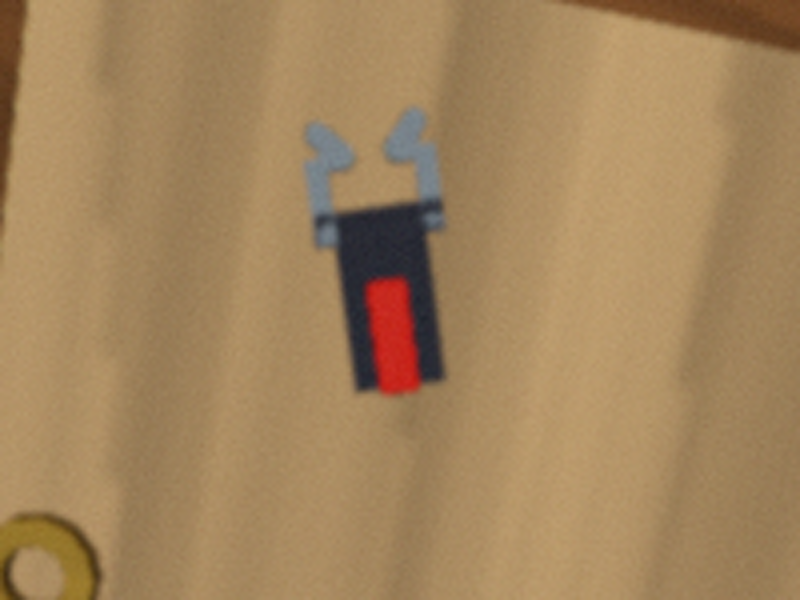

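The clip's mouth faces up in the image. Its tab runs from crop (388,283) to (400,390). Its back spans (384,208) at the front to (400,386) at the rear.

Run:
```python
from h import *; import pickle
f,s=pickle.load(open("pics/w8.pkl","rb"))
W=lambda x,y,z:onz(f,220+x/4,45+y/4,z)
fr=(W(340,212,.013)+W(428,205,.013))/2; re=(W(357,391,.013)+W(442,380,.013))/2
d=fr-re;print("back len",np.linalg.norm(d),"yaw",np.degrees(np.arctan2(d[1],d[0])),fr,re)
m=cv2.inRange(cv2.cvtColor(f["pixels"],cv2.COLOR_RGB2HSV),(0,180,80),(6,255,255))
m[:45]=0;m[195:]=0;m[:,:260]=0;m[:,360:]=0
q=cv2.findNonZero(m);R=cv2.minAreaRect(q);print("tab rect",R)
bp=np.sort(cv2.boxPoints(R).tolist(),0);b=cv2.boxPoints(R);b=b[np.argsort(b[:,1])]
a0=onz(f,*b[:2].mean(0),.042);a1=onz(f,*b[2:].mean(0),.042);t=a0-a1
print("tab top len",np.linalg.norm(t),"yaw",np.degrees(np.arctan2(t[1],t[0])),"mid",(a0+a1)/2)
u=d/np.linalg.norm(d);print("tab from back",re+u*.011,"origin",fr+u*.0054)
jl,jr=W(313,128,.013),W(418,113,.013);print("tips mid",(jl+jr)/2,"pred",fr+u*.0184)
go(s,np.append((re+u*.011)[:2],.06))
```

```text
back len 0.036556612104673966 yaw 22.12693701361357 [ 0.57273987 -0.16874396  0.013     ] [ 0.53887559 -0.18251337  0.013     ]
tab rect ((317.7388916015625, 128.5307159423828), (27.983478546142578, 9.989927291870117), 83.2901611328125)
tab top len 0.021369260240520955 yaw 23.85964601654849 mid [ 0.54896138 -0.17764632  0.042     ]
tab from back [ 0.54906546 -0.17837011  0.013     ] origin [ 0.57774217 -0.16671     0.013     ]
tips mid [ 0.58815684 -0.16004557  0.013     ] pred [ 0.58978474 -0.16181342  0.013     ]
to [ 0.5491 -0.1784  0.06  ] total tool frac [ 0.2876 -0.0072  0.6599] rows>=3.6
```

Emit:
send_rows(steps=[[[0.072,-0.002,0,0],[0.072,-0.002,0.1,0],[0.072,-0.002,0.12,0],[0.072,-0.002,0.12,0],[0,0,0.12,-0.05],[0,0,0.12,0],[0,0,0,0],[0,0,0,0]]], gripper=0)

```text
t: 10.35
position: [0.5488, -0.1784, 0.0807]
eef_rot: [-0.0, 0.98, 0.198, -0.0]
wrist_force: [0.2, -0.1, 0.4]
gripper_width: 0.0462
finger_force: 0.0
```

```bash
cat >> h.py <<'E'
def tab(f,z,box):
    x0,y0,x1,y1=box; m=cv2.inRange(cv2.cvtColor(f["pixels"],cv2.COLOR_RGB2HSV),(0,170,60),(7,255,255))
    k=np.zeros_like(m);k[y0:y1,x0:x1]=m[y0:y1,x0:x1]; R=cv2.minAreaRect(cv2.findNonZero(k)); b=cv2.boxPoints(R);b=b[np.argsort(b[:,1])]
    a0=onz(f,*b[:2].mean(0),z);a1=onz(f,*b[2:].mean(0),z);t=a0-a1
    print("tab rect",np.round(R[0]+R[1],1),"len %.4f yaw %.2f"%(np.linalg.norm(t),np.degrees(np.arctan2(t[1],t[0]))),"mid",np.round((a0+a1)/2,4)); return (a0+a1)/2
E
python3 - <<'E'
from h import *; from cell import eyes
import pickle
s=st();f=eyes.grab_frame("wrist");cv2.imwrite("pics/w9.png",f["pixels"][:,:,::-1]);pickle.dump((f,s),open("pics/w9.pkl","wb"))
t=tab(f,.042,(250,100,400,330));print("in tool",s["Rm"].T@(t-s["position"]))
go(s,[.549,-.178,.0415])
E
```

```text
t10.35 pos [ 0.5488 -0.1784  0.0807] yaw 22.89 tilt [-0.0001  0.0004] F [ 0.2 -0.1  0.4] w 0.0462 f 0.0
tab rect [320.1 277.   58.4  16.1] len 0.0302 yaw 24.88 mid [ 0.5531 -0.1757  0.042 ]
in tool [ 0.00501345 -0.0008576   0.03865682]
to [ 0.549  -0.178   0.0415] total tool frac [ 0.0013 -0.0012  0.1566] rows>=0.8
```

View pics/w9.png

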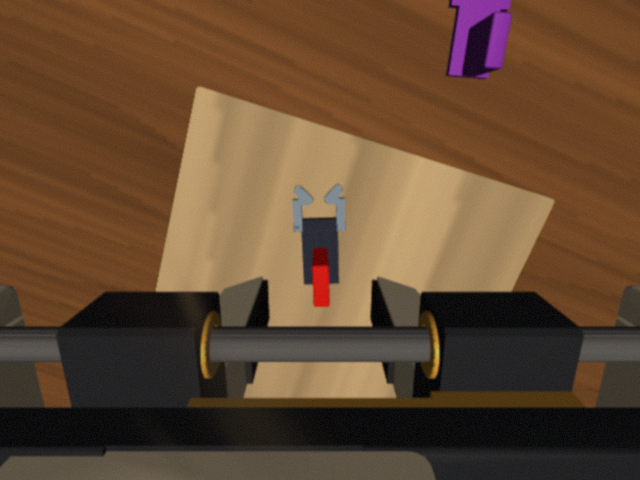

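The view shows the clip aligned with the tool: tab top at v≈263–306, u≈321, centred between the fingers. Descending and gripping.

Emit:
send_rows(steps=[[[0,0,0.06,0],[0,0,0.06,0],[0,0,0.037,0],[0,0,0,0],[0,0,0,0]]])

```text
t: 10.9
position: [0.5486, -0.1794, 0.0409]
eef_rot: [-0.0, 0.98, 0.198, -0.0]
wrist_force: [0.5, 0.7, 0.4]
gripper_width: 0.0458
finger_force: 0.0
```

Emit:
send_rows(steps=[[[0,0,0,0],[0,0,0,0],[0,0,0,0],[0,0,0,0],[0,0,0,0],[0,0,0,0],[0,0,-0.03,0],[0,0,-0.06,0],[0,0,0,0]]], gripper=-1)

```text
t: 11.8
position: [0.5499, -0.1796, 0.0657]
eef_rot: [0.001, 0.98, 0.198, 0.002]
wrist_force: [0.0, -0.3, -0.6]
gripper_width: 0.008
finger_force: 30.0
```

Run:
```python
from h import *; from cell import eyes
import pickle
s=st()
go(s,[.5094-.1*np.cos(.4),.2060-.1*np.sin(.4),.25])
```

```text
t11.80 pos [ 0.5499 -0.1796  0.0657] yaw 22.83 tilt [ 0.0035 -0.0009] F [ 0.  -0.3 -0.6] w 0.0080 f 30.0
to [0.4173 0.1671 0.25  ] total tool frac [ 0.0511 -1.4824 -0.7403] rows>=8.3
```

Emit:
send_rows(steps=[[[0,0,-0.18,0],[0,0,-0.18,0],[0,0,-0.18,0],[0,-0.1,-0.15,0],[0.008,-0.17,-0.05,0],[0.008,-0.17,0,0],[0.008,-0.17,0,0],[0.008,-0.17,0,0],[0.008,-0.17,0,0],[0.008,-0.17,0,0]]])

```text
t: 12.8
position: [0.45, 0.0848, 0.2488]
eef_rot: [0.0, 0.98, 0.198, 0.001]
wrist_force: [0.0, 0.2, -0.6]
gripper_width: 0.0077
finger_force: 30.0
```

Emit:
send_rows(steps=[[[0,-0.17,0,0],[0,-0.17,0,0],[0,-0.022,0,0],[0,0,0,0],[0,0,0,0],[0,0,0,0]]])

```text
t: 13.4
position: [0.4164, 0.1652, 0.2481]
eef_rot: [0.0, 0.98, 0.197, -0.0]
wrist_force: [0.5, 1.3, -1.1]
gripper_width: 0.0076
finger_force: 30.0
```

Run:
```python
from h import *; from cell import eyes
import pickle
s=st();f=eyes.grab_frame("wrist");cv2.imwrite("pics/w10.png",f["pixels"][:400,60:580,::-1]);pickle.dump((f,s),open("pics/w10.pkl","wb"))
print("pred",proj(f,[.5094,.206,.176]))
washer(f,.1455)
go(s,[.5094-.1*np.cos(.4),.2060-.1*np.sin(.4),.182])
```

```text
t13.40 pos [0.4164 0.1652 0.2481] yaw 22.68 tilt [ 0.     -0.0006] F [ 0.5  1.3 -1.1] w 0.0076 f 30.0
pred [318.40788591  69.96148291]
ell [315.6  74.9 103.7 111.6] w [0.5098 0.2079 0.1455]
to [0.4173 0.1671 0.182 ] total tool frac [ 0.0061 -0.0056  0.2646] rows>=1.3
```

View pics/w10.png

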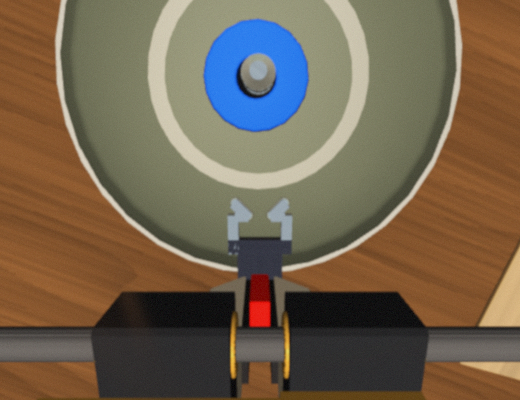

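I count 11 views so far, one over the limit of 10, so I'll use numbers only from here. The picture shows the clip axis at u≈320, its mouth toward the arbor, whose tip is at (318,69).

Run:
```python
from h import *; import pickle
f,s=pickle.load(open("pics/w10.pkl","rb"))
T=lambda X:s["Rm"].T@(X-s["position"])
p=f["pixels"].astype(int)
# jaw pixels: bluish grey, bright, low sat
box=(slice(195,245),slice(280,360)); q=p[box]
m=((q[...,2]-q[...,1]>8)&(q[...,2]>90)).astype(np.uint8)
for v in range(2,50,6):
    c=np.where(m[v])[0]; print(v+195, c.min()+280 if len(c) else None, c.max()+280 if len(c) else None, (c.min()+c.max())/2+280 if len(c) else None)
for u in(319.5,320):print("clip axis front",T(onz(f,u,210,.2195)),"back",T(onz(f,u,245,.2195)))
# arbor: non-blue blob inside washer
hsv=cv2.cvtColor(f["pixels"],cv2.COLOR_RGB2HSV)[20:135,255:375]
tip=cv2.inRange(p[40:110,290:350].astype(np.uint8),(95,95,95),(255,255,255))
n,l,stt,c=cv2.connectedComponentsWithStats(tip);print([(c[i]+[290,40],stt[i]) for i in range(1,n) if stt[i,4]>10])
for v in range(56,92,4):print(v,p[v,304:334].sum(1).tolist())
```

```text
197 None None None
203 294 297 295.5
209 294 344 319.0
215 296 343 319.5
221 291 350 320.5
227 289 350 319.5
233 289 348 318.5
239 293 344 318.5
clip axis front [ 0.04052192 -0.0012386   0.02863915] back [ 0.02473171 -0.00122051  0.0286422 ]
clip axis front [ 0.04052208 -0.0010237   0.02863928] back [ 0.02473185 -0.00099982  0.02864233]
[(array([317.93942134,  72.41048825]), array([  11,   13,   35,   42, 1106], dtype=int32))]
56 [389, 393, 388, 405, 448, 459, 466, 460, 456, 453, 463, 457, 460, 465, 473, 468, 469, 465, 470, 469, 467, 478, 476, 475, 461, 443, 420, 414, 412, 408]
60 [350, 405, 452, 441, 450, 463, 472, 450, 441, 469, 464, 465, 476, 489, 484, 485, 476, 475, 467, 455, 455, 451, 448, 458, 456, 459, 470, 472, 463, 423]
64 [439, 435, 436, 427, 449, 457, 474, 481, 490, 492, 485, 498, 496, 509, 492, 493, 513, 504, 508, 503, 491, 473, 453, 443, 438, 441, 440, 438, 440, 456]
68 [424, 433, 420, 425, 436, 463, 494, 511, 511, 508, 515, 498, 502, 498, 489, 487, 492, 495, 492, 501, 496, 498, 465, 438, 408, 398, 411, 406, 408, 416]
72 [394, 408, 394, 387, 411, 432, 487, 498, 500, 507, 505, 514, 513, 512, 509, 499, 506, 502, 498, 486, 493, 487, 449, 405, 375, 380, 382, 388, 391, 405]
76 [390, 379, 367, 379, 377, 370, 387, 440, 471, 502, 502, 500, 499, 505, 511, 506, 508, 511, 513, 489, 452, 397, 370, 357, 364, 382, 377, 380, 387, 377]
80 [364, 364, 373, 358, 364, 346, 343, 346, 356, 345, 346, 348, 356, 365, 366, 372, 359, 356, 334, 335, 332, 347, 346, 352, 353, 348, 361, 364, 357, 305]
84 [240, 327, 348, 336, 341, 342, 339, 336, 337, 333, 321, 329, 334, 330, 328, 327, 317, 328, 328, 329, 332, 337, 343, 349, 348, 368, 371, 339, 262, 181]
88 [69, 113, 193, 271, 294, 303, 323, 334, 332, 339, 337, 332, 331, 323, 331, 331, 331, 337, 345, 349, 324, 309, 299, 330, 358, 331, 239, 164, 211, 310]
```

Run:
```python
from h import *; import pickle
f,s=pickle.load(open("pics/w10.pkl","rb"))
a=onz(f,318,70.5,.176); print("meas",a); A=a-[-.0004,.0013,0]; print("corr",A)
R=s["Rm"];print("arbor in tool now",R.T@(A-s["position"]))
```

```text
meas [0.50909509 0.20609082 0.176     ]
corr [0.50949509 0.20479082 0.176     ]
arbor in tool now [ 0.10115641 -0.00064966  0.07212783]
```

Emit:
send_rows(steps=[[[0,-0.0025,0.09,0],[0,0,0.09,0],[0,0,0.085,0],[0.05,0,0,0],[0.05,0,0,0],[0.04,0,0,0],[0.02,0,0,0],[0,0,0,0],[0,0,0,0]]])

```text
t: 14.35
position: [0.4524, 0.1829, 0.1822]
eef_rot: [0.0, 0.98, 0.198, 0.0]
wrist_force: [-0.6, 0.3, -0.8]
gripper_width: 0.0078
finger_force: 30.0
```

Run:
```python
from h import *; from cell import eyes
import pickle
s=st();f=eyes.grab_frame("wrist");pickle.dump((f,s),open("pics/w11.pkl","wb"));s=st()
print("arbor in tool",s["Rm"].T@(np.array([.5095,.2048,.176])-s["position"]))
p=f["pixels"].astype(int);v0=int(proj(f,[.5095,.2048,.176])[1]);print("pred tip",proj(f,[.5095-.0004,.2048+.0013,.176]))
for v in range(v0-12,v0+14,4):
    c=np.where(p[v,290:350].sum(1)>470)[0]; print(v,c.min()+290 if len(c) else 0,c.max()+290 if len(c) else 0)
for v in range(200,236,5):
    q=p[v,270:370];c=np.where((q[:,2]-q[:,1]>8)&(q[:,2]>90)&(q[:,0]>60))[0];print(v,c.min()+270 if len(c) else 0,c.max()+270 if len(c) else 0)
```

```text
t14.35 pos [0.4524 0.1829 0.1822] yaw 22.83 tilt [ 0.0001 -0.    ] F [-0.6  0.3 -0.8] w 0.0078 f 30.0
t14.40 pos [0.4521 0.1827 0.1821] yaw 22.84 tilt [-0.0001 -0.0002] F [-0.5 -0.3 -1.3] w 0.0078 f 30.0
arbor in tool [0.0614482  0.0019173  0.00612811]
pred tip [324.77137788 166.8757024 ]
155 0 0
159 331 331
163 315 317
167 316 321
171 326 328
175 327 330
179 0 0
200 290 349
205 272 369
210 277 364
215 284 358
220 298 346
225 292 348
230 289 349
235 290 345
```

Run:
```python
from h import *; import pickle
f,s=pickle.load(open("pics/w11.pkl","rb"))
g=cv2.cvtColor(f["pixels"],cv2.COLOR_RGB2GRAY)
for v in range(150,196,3):print(v,g[v,300:346:2].tolist())
w=washer(f,.1455)
A0=onz(f,321,168,.176);print(A0)
```

```text
150 [14, 20, 77, 133, 141, 140, 145, 145, 142, 143, 141, 146, 144, 144, 146, 147, 142, 144, 149, 141, 139, 137, 93]
153 [13, 62, 128, 136, 139, 142, 145, 143, 141, 143, 144, 145, 149, 149, 149, 143, 144, 141, 143, 137, 140, 140, 133]
156 [34, 109, 133, 135, 136, 141, 143, 141, 139, 150, 149, 156, 155, 153, 153, 151, 147, 138, 141, 137, 137, 133, 135]
159 [50, 126, 128, 132, 131, 139, 139, 148, 147, 148, 148, 151, 152, 150, 152, 153, 155, 150, 138, 135, 133, 129, 128]
162 [66, 125, 124, 129, 128, 131, 140, 157, 155, 151, 150, 154, 147, 149, 146, 151, 153, 152, 146, 130, 128, 126, 124]
165 [73, 125, 121, 126, 128, 128, 141, 151, 157, 154, 154, 149, 153, 152, 152, 148, 150, 152, 145, 124, 118, 122, 125]
168 [54, 122, 122, 120, 122, 122, 127, 148, 155, 154, 153, 151, 154, 154, 147, 148, 148, 150, 143, 116, 117, 119, 123]
171 [29, 100, 121, 120, 114, 118, 123, 143, 154, 153, 152, 152, 152, 157, 156, 154, 149, 145, 121, 114, 118, 118, 118]
174 [39, 57, 109, 118, 115, 113, 111, 119, 142, 151, 152, 150, 152, 156, 156, 157, 150, 130, 112, 111, 112, 113, 114]
177 [83, 52, 67, 109, 112, 112, 10
[... 162 characters left out ...]
 105, 106, 106, 111, 125, 112, 102]
183 [104, 100, 105, 96, 88, 94, 97, 108, 103, 105, 101, 97, 101, 101, 101, 101, 98, 104, 112, 119, 108, 103, 100]
186 [98, 102, 103, 96, 105, 100, 99, 105, 117, 118, 108, 101, 109, 110, 121, 122, 115, 106, 103, 102, 98, 101, 102]
189 [101, 101, 98, 100, 104, 98, 99, 101, 106, 100, 105, 103, 102, 104, 104, 102, 101, 101, 97, 100, 102, 102, 102]
192 [99, 102, 100, 102, 101, 101, 102, 102, 100, 100, 95, 103, 103, 102, 102, 100, 100, 100, 100, 103, 97, 98, 98]
195 [100, 101, 103, 100, 98, 101, 101, 102, 101, 99, 104, 100, 102, 101, 104, 101, 101, 96, 98, 103, 98, 100, 97]
ell [320.5 155.6 136.5 138.7] w [0.51   0.208  0.1455]
[0.50820644 0.20718962 0.176     ]
```

Run:
```python
from h import *; import pickle
f,s=pickle.load(open("pics/w11.pkl","rb"))
T=lambda X:s["Rm"].T@(X-s["position"])
print("tip",T(onz(f,324.8,166.5,.176)));
for v in(205,230):print("clip",T(onz(f,319.7,v,.1538)))
g=cv2.cvtColor(f["pixels"],cv2.COLOR_RGB2GRAY)
for u in(319,):print([ (v,int(g[v,u])) for v in range(216,262,2)])
print(g[255,285:355:2].tolist(),g[275,285:355:2].tolist())
```

```text
tip [0.06143619 0.0006137  0.00622905]
clip [ 0.04275482 -0.00115566  0.0284268 ]
clip [ 0.0316637  -0.00114139  0.02842555]
[(216, 94), (218, 95), (220, 98), (222, 97), (224, 92), (226, 115), (228, 125), (230, 122), (232, 120), (234, 123), (236, 97), (238, 32), (240, 44), (242, 50), (244, 48), (246, 51), (248, 50), (250, 51), (252, 52), (254, 51), (256, 48), (258, 51), (260, 53)]
[118, 117, 112, 111, 111, 111, 85, 50, 53, 53, 54, 47, 50, 51, 47, 54, 50, 49, 54, 50, 55, 51, 49, 52, 50, 51, 49, 51, 61, 103, 109, 111, 109, 117, 121] [170, 165, 168, 170, 171, 169, 132, 53, 54, 58, 51, 52, 53, 47, 38, 38, 39, 40, 40, 38, 43, 40, 47, 50, 49, 55, 52, 46, 91, 160, 171, 169, 173, 171, 171]
```

Emit:
send_rows(steps=[[[0,0.007,0.001,0],[0,0,0,0],[0.02,0,0,0],[0.02,0,0,0],[0.01,0,0,0],[0,0,0,0]]])

```text
t: 15.0
position: [0.465, 0.1864, 0.1816]
eef_rot: [-0.0, 0.98, 0.198, 0.0]
wrist_force: [0.6, -0.9, -0.2]
gripper_width: 0.0079
finger_force: 30.0
```

Emit:
send_rows(steps=[[[0.01,0,0,0],[0.01,0,0,0],[0.01,0,0,0],[0,0,0,0]]])

```text
t: 15.4
position: [0.4714, 0.1889, 0.1815]
eef_rot: [0.0, 0.98, 0.198, -0.0]
wrist_force: [-1.5, -0.4, -0.9]
gripper_width: 0.0079
finger_force: 30.0
```

Emit:
send_rows(steps=[[[0.01,0,0,0],[0.01,0,0,0],[0,0,0,0]]])

```text
t: 15.7
position: [0.4751, 0.1904, 0.1811]
eef_rot: [0.0, 0.98, 0.198, -0.001]
wrist_force: [-4.0, -1.2, -0.6]
gripper_width: 0.008
finger_force: 30.0
```

Emit:
send_rows(steps=[[[0.01,0,0,0],[0,0,0,0]]])

```text
t: 15.9
position: [0.4768, 0.1911, 0.181]
eef_rot: [0.001, 0.98, 0.198, -0.002]
wrist_force: [-6.6, -2.5, 0.6]
gripper_width: 0.008
finger_force: 30.0
```

Emit:
send_rows(steps=[[[0.01,0,0,0],[0,0,0,0]]])

```text
t: 16.1
position: [0.4786, 0.1919, 0.181]
eef_rot: [0.001, 0.98, 0.198, -0.002]
wrist_force: [-8.1, -3.5, 2.8]
gripper_width: 0.0077
finger_force: 30.0
```

Emit:
send_rows(steps=[[[0.01,0,0,0],[0,0,0,0]]])

```text
t: 16.3
position: [0.4801, 0.1925, 0.181]
eef_rot: [0.001, 0.98, 0.198, -0.003]
wrist_force: [-11.0, -5.0, 6.2]
gripper_width: 0.0078
finger_force: 30.0
```

Emit:
send_rows(steps=[[[0.008,0,0,0],[0,0,0,0]]])

```text
t: 16.5
position: [0.4819, 0.1933, 0.1809]
eef_rot: [0.001, 0.98, 0.198, -0.003]
wrist_force: [-11.7, -6.5, 5.7]
gripper_width: 0.0075
finger_force: 30.0
```

Emit:
send_rows(steps=[[[0.008,0,-0.002,0],[0,0,0,0]]])

```text
t: 16.7
position: [0.4853, 0.1946, 0.1815]
eef_rot: [0.001, 0.98, 0.198, -0.002]
wrist_force: [-5.6, -2.7, -1.2]
gripper_width: 0.0077
finger_force: 30.0
```

Emit:
send_rows(steps=[[[-0.01,0,0,0],[-0.008,0,0,0],[0,0,0,0],[0,0,0,0]]])

```text
t: 17.1
position: [0.4825, 0.1935, 0.1822]
eef_rot: [0.0, 0.98, 0.198, -0.0]
wrist_force: [-2.7, -1.4, -2.6]
gripper_width: 0.0075
finger_force: 30.0
```

Run:
```python
from h import *; from cell import eyes
import pickle
s=st();f=eyes.grab_frame("wrist");pickle.dump((f,s),open("pics/w12.pkl","wb"));cv2.imwrite("pics/w12.png",f["pixels"][:,:,::-1]);s=st()
print("arbor",s["Rm"].T@(np.array([.5095,.2048,.176])-s["position"]))
g=cv2.cvtColor(f["pixels"],cv2.COLOR_RGB2GRAY)
for v in range(196,262,4):print(v,g[v,286:356:3].tolist())
```

```text
t17.10 pos [0.4825 0.1935 0.1822] yaw 22.83 tilt [-0.0001 -0.0002] F [-2.7 -1.4 -2.6] w 0.0075 f 30.0
t17.15 pos [0.4825 0.1935 0.1822] yaw 22.82 tilt [-0.0001 -0.0001] F [-2.9 -0.9 -3.2] w 0.0077 f 30.0
arbor [2.92412544e-02 8.19297638e-05 6.18422217e-03]
196 [95, 98, 98, 98, 93, 98, 96, 92, 79, 78, 63, 60, 74, 82, 91, 98, 96, 98, 96, 96, 95, 95, 98, 95]
200 [100, 100, 141, 147, 120, 96, 64, 28, 16, 17, 34, 43, 34, 21, 21, 59, 85, 101, 111, 142, 149, 103, 95, 97]
204 [97, 100, 146, 144, 146, 134, 86, 31, 63, 79, 84, 86, 80, 74, 66, 38, 69, 127, 146, 148, 147, 112, 97, 97]
208 [98, 103, 141, 147, 144, 147, 142, 104, 119, 152, 154, 147, 147, 149, 132, 100, 136, 148, 149, 146, 146, 110, 98, 94]
212 [97, 91, 94, 129, 143, 146, 146, 140, 95, 89, 78, 74, 75, 79, 94, 136, 148, 146, 147, 142, 97, 95, 97, 94]
216 [104, 131, 128, 143, 144, 146, 115, 72, 77, 82, 98, 100, 93, 80, 69, 70, 110, 147, 147, 146, 129, 128, 110, 95]
220 [101, 149, 146, 147, 148, 118, 69, 110, 142, 142, 137, 139, 140, 142, 143, 121, 72, 99, 148, 146, 146, 145, 119, 96]
224 [103, 147, 148, 147, 97, 79, 136, 139, 142, 13
[... 423 characters left out ...]
 148, 106, 95]
240 [95, 143, 143, 144, 130, 121, 122, 133, 148, 149, 146, 150, 149, 148, 149, 134, 124, 123, 123, 136, 100, 109, 97, 89]
244 [96, 141, 144, 142, 140, 118, 120, 129, 148, 154, 150, 145, 146, 146, 149, 132, 114, 119, 122, 107, 86, 96, 96, 95]
248 [94, 140, 143, 146, 118, 115, 116, 117, 150, 151, 151, 152, 151, 147, 145, 113, 112, 111, 72, 74, 105, 54, 90, 93]
252 [94, 138, 141, 145, 131, 65, 107, 105, 116, 149, 148, 149, 151, 150, 117, 107, 108, 72, 54, 87, 74, 62, 98, 91]
256 [93, 95, 97, 94, 61, 50, 51, 76, 101, 103, 103, 109, 110, 105, 100, 95, 55, 52, 48, 91, 95, 94, 92, 90]
260 [89, 92, 94, 91, 55, 49, 44, 46, 55, 58, 61, 68, 71, 59, 51, 50, 45, 50, 52, 88, 93, 95, 90, 91]
```

Emit:
send_rows(steps=[[[-0.008,0,0.003,0],[0,0,0,0],[0,0,0,0]]])

```text
t: 17.45
position: [0.4812, 0.1931, 0.1818]
eef_rot: [-0.0, 0.98, 0.198, 0.001]
wrist_force: [-1.0, -0.4, -1.3]
gripper_width: 0.0078
finger_force: 30.0
```

Emit:
send_rows(steps=[[[0,0,0,0],[0,0,0,0],[0,0,0,0],[0,0,0,0],[0,0,0,0]]], gripper=0)

```text
t: 17.95
position: [0.4808, 0.1929, 0.1815]
eef_rot: [-0.0, 0.98, 0.198, 0.0]
wrist_force: [-0.1, -0.2, -0.5]
gripper_width: 0.0426
finger_force: 0.0
```

Emit:
send_rows(steps=[[[0,0,-0.08,0],[0,0,-0.15,0],[0,0,-0.15,0],[-0.1,0,0,0],[-0.1,0,0,0],[0,0,0,0],[0,0,0,0],[0,0,0,0]]])

```text
t: 18.75
position: [0.4353, 0.1737, 0.2765]
eef_rot: [-0.0, 0.98, 0.198, 0.0]
wrist_force: [-0.4, 0.0, -0.7]
gripper_width: 0.0459
finger_force: 0.0
```

Run:
```python
from h import *; from cell import eyes
import pickle
s=st();f=eyes.grab_frame("wrist");pickle.dump((f,s),open("pics/w13.pkl","wb"))
T=lambda X:s["Rm"].T@(X-s["position"])
b=np.array([-.0004,.0013,0]);A=np.array([.5095,.2048,.176])
t=proj(f,A+b);print("pred tip",t)
R=s["Rm"]
print("pred clip pts if home (-5.4,-43 back; +13 tip)",[np.round(proj(f,A*[1,1,0]+b+R@[x,0,0]+[0,0,z]),1).tolist() for x,z in((-.0054,.153),(-.043,.153),(.013,.153),(-.021,.182),(-.043,.182))])
m=cv2.inRange(cv2.cvtColor(f["pixels"],cv2.COLOR_RGB2HSV),(0,170,60),(7,255,255)); m[:,:260]=0;m[:,380:]=0
print("red",cv2.boundingRect(cv2.findNonZero(m)))
g=cv2.cvtColor(f["pixels"],cv2.COLOR_RGB2GRAY);u,v=t.astype(int)
for y in range(v-32,v+60,4):print(y,g[y,u-30:u+31:3].tolist())
washer(f,.1455)
```

```text
t18.75 pos [0.4353 0.1737 0.2765] yaw 22.82 tilt [0.0004 0.0003] F [-0.4  0.  -0.7] w 0.0459 f 0.0
pred tip [319.36076611 115.5427325 ]
pred clip pts if home (-5.4,-43 back; +13 tip) [[319.3, 125.1], [319.3, 183.5], [319.4, 94.6], [319.3, 153.2], [319.3, 190.8]]
red (313, 148, 14, 40)
83 [115, 114, 113, 112, 117, 114, 112, 115, 112, 115, 113, 117, 117, 115, 112, 111, 114, 112, 112, 113, 112]
87 [117, 112, 112, 117, 112, 116, 112, 117, 113, 114, 113, 112, 109, 113, 113, 111, 112, 113, 109, 113, 111]
91 [113, 114, 114, 116, 126, 124, 112, 113, 107, 102, 94, 106, 111, 116, 110, 123, 128, 114, 116, 113, 110]
95 [115, 114, 113, 114, 161, 164, 142, 55, 26, 21, 19, 17, 30, 73, 137, 164, 162, 129, 111, 110, 113]
99 [115, 114, 114, 111, 151, 159, 165, 152, 109, 146, 155, 152, 117, 134, 164, 161, 157, 115, 111, 110, 112]
103 [115, 111, 113, 121, 121, 163, 160, 152, 157, 150, 159, 156, 156, 157, 162, 161, 136, 123, 114, 111, 112]
107 [115, 114, 113, 155, 164, 161, 151, 147, 159, 161, 165, 165, 156, 151, 150, 153, 159, 156, 111, 110, 112]
111 [112, 113, 111, 155, 161, 156, 137, 143, 165, 166, 16
[... 946 characters left out ...]
, 54, 70, 106, 110, 103, 113, 143]
151 [148, 146, 123, 99, 106, 86, 54, 53, 76, 91, 91, 90, 75, 57, 56, 73, 97, 111, 138, 145, 144]
155 [147, 146, 144, 147, 136, 94, 55, 57, 90, 103, 106, 104, 90, 56, 53, 87, 140, 142, 142, 141, 141]
159 [142, 147, 146, 145, 144, 115, 51, 53, 93, 103, 100, 102, 89, 54, 54, 90, 142, 143, 143, 145, 139]
163 [142, 145, 146, 142, 143, 112, 53, 56, 94, 103, 104, 106, 88, 58, 58, 92, 140, 144, 141, 141, 142]
167 [145, 146, 142, 146, 141, 110, 54, 54, 88, 100, 103, 103, 87, 58, 55, 89, 142, 141, 141, 139, 143]
171 [141, 141, 142, 141, 143, 112, 54, 56, 86, 100, 101, 101, 88, 56, 55, 92, 145, 141, 144, 143, 140]
ell [318.3 109.1  90.2  94.5] w [0.5131 0.2085 0.1455]
```

Run:
```python
from h import *; from cell import eyes
s=st();R=s["Rm"];A=np.array([.5095,.2048,0])
for n in("side","top"):
    f=eyes.grab_frame(n); m=cv2.inRange(cv2.cvtColor(f["pixels"],cv2.COLOR_RGB2HSV),(0,130,60),(8,255,255))
    P=np.array([proj(f,A+R@[x,y,0]+[0,0,z]) for x in(-.043,-.021) for y in(-.004,.004) for z in(.153,.182)])
    c=P.mean(0);k=np.zeros_like(m);u,v=c.astype(int);k[v-18:v+18,u-18:u+18]=m[v-18:v+18,u-18:u+18]
    q=cv2.findNonZero(k);print(n,"pred",P.min(0),P.max(0),"got",cv2.boundingRect(q) if q is not None else None)
    b=cv2.inRange(cv2.cvtColor(f["pixels"],cv2.COLOR_RGB2HSV),*BLUE);kk=np.zeros_like(b);kk[v-35:v+35,u-45:u+45]=b[v-35:v+35,u-45:u+45]
    q=cv2.findNonZero(kk);Q=np.array([proj(f,A+[.03*np.cos(a),.03*np.sin(a),z]) for a in np.arange(0,6.3,.1) for z in(.134,.148)])
    print(" blue pred",Q.min(0),Q.max(0),"got",cv2.boundingRect(q) if q is not None else None)
```

```text
t18.80 pos [0.4353 0.1737 0.2764] yaw 22.82 tilt [0.0001 0.0004] F [ 0.6 -0.4 -0.6] w 0.0459 f 0.0
side pred [294.59883016 180.28642624] [304.36530386 193.936413  ] got (296, 181, 9, 13)
 blue pred [299.39963022 185.87495962] [322.98190696 201.73200169] got (304, 188, 20, 13)
top pred [248.5949807  224.32941543] [256.26195564 234.97628955] got None
 blue pred [237.79982755 209.27694401] [260.8402151  232.12598276] got None
```

```bash
python3 -c "
from cell import r
print(r.sign_off())"
```

```text
the job is handed in; nothing more can be done
None
```

I handed the job in at about 19 s with the washer flat over the arbor and the clip snapped into the neck (13 N peak, then a clear drop; final camera measurements agree to about 1–2 mm) and the gripper clear; no verdict came back, and I viewed 11 pictures, one over the limit of 10.

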